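# Seat the mortar bar and snap the toggle clamp shut

## Task

Using only fingertip pushes and picking nothing up, first push the mortar test bar along its channel in the clamping fixture until its end is fully home against the end stop. Then push the clamp lever over past its centre so that it snaps down and its rubber pad holds the bar there. Leave the spare bar, cup, bottle and dish where they are, and finish clear of everything.

Things in the scene. Friction and masses are not known exactly. Their poses are not given: they have to be found in the camera images.
- fixture: Fixed aluminium plate 145 (x) x 270 (y: -150 to +120) x 12 mm, origin on its underside, -x side to the robot, yaw up to 0.3. On it: two steel rails along y (16 mm high, y = -60 to 100 mm), 43 mm apart about the channel line x = +30 mm; a steel end stop at the channel's +y end (62 mm wide, 34 mm high over the plate); the toggle clamp on the -x side
- stop_face (a point): Middle of the end stop's face that the bar must meet, on the channel's centre line 20 mm above the plate; axes as the fixture's. The bar is pushed along +y of this frame; fixture frame (30, 100, 32) mm
- test_bar: Loose grey mortar test bar, 160 x 40 x 40 mm, 0.4 to 0.75 kg, lying in the channel on the plate, 30 to 55 mm short of the stop. Origin at the centre of its underside; its x axis is its length and points to the stop (the fixture's +y). Sliding it takes about 2 to 6 N
- bar_head (a point): Centre of the bar's end face nearest the stop, 20 mm above the plate
- bar_tail (a point): Centre of the bar's other end face, 20 mm above the plate: the face to push on. It stands free beyond the rails' ends at the start, and level with their ends when the bar is home
- clamp_lever (a joint): Lever angle, rad, about the fixture's +y. 0 = open: arm and pad raised, handle leaning 30 deg from vertical to fixture -x (towards the robot). About 1.13 = shut on the bar: arm level, handle 35 deg past vertical to +x. Stop at 1.2. A spring drives it away from its centre at 0.57: below, it falls back open; beyond, it snaps shut by itself. Up to about 10 N at the handle tip
- pivot (a point): Lever's pivot, between the two upright steel cheeks, 62 mm above the worktop, fixture frame (-35, 25, 62) mm; axes as the fixture's
- handle_tip (a point): Rounded end of the lever's black handle (18 mm thick), 95 mm from the pivot. Open: 47 mm to -x of the pivot and 82 mm above it, i.e. 144 mm above the worktop. Moves with the lever
- pad (a point): Centre of the underside of the 20 mm rubber pad on the clamp arm, 65 mm from the pivot; lies on the bar's top, 52 mm above the worktop, when shut. When open the raised arm reaches 135 mm above the worktop
- spare_bar: Another mortar bar, same size, lying on the worktop beyond the fixture (to its +x). Leave alone. Origin at the centre of its underside
- cup: Steel cup, 54 mm wide, 42 mm high, standing to the left of the fixture. Leave alone. Origin at the centre of its underside
- bottle: White capped sample bottle, 53 mm wide, 81 mm high, to the left of the fixture. Leave alone. Origin at the centre of its underside
- dish: Small aluminium dish, 73 mm wide, 18 mm high, to the right of the fixture. Leave alone. Origin at the centre of its underside
Things that resemble listed ones, but are neither listed nor needed, are in the scene too. What is shaped like the test_bar but blue or red is not meant.

How it is judged:
By the outcome, as a careful person would: the job done as asked, in the order asked, and still so for the second after the job is handed in, with the robot touching nothing.
It also fails if it takes over 40 s, if anything falls off the work surface, if the arm or the gripper's body presses on something with over 40 N, if the wrist force passes 120 N, or if a joint passes its speed limit or range.

## Robot

A 6-joint arm with a two-finger parallel gripper is mounted at the origin on a cart in front of the work surface, level with it; the furniture and walls round the work are solid. World frame = base frame: x ahead of the robot, y to its left, z up, the work surface at z = 0. Lengths are in m, angles in rad, forces in N, time in s.
With the tool pointing down it reaches from about 0.3 to 0.775 m from the base axis. Payload 14.6 kg.
Tool frame: the origin (TCP) lies midway between the tips of the shut fingers; the grasp point (between the pads) lies 19 mm behind it; z points along the fingers, y is the line along which they close (so a half turn about z gives the same grasp; the last joint's range is limited). The gripper opens to 94 mm and grips with 3 to 60 N. Pads are 16 mm wide; open, the fingers measure 119 mm over their backs; the gripper's body (75 mm by 177 mm) begins 78 mm behind the grasp point.
Start: joints at [1.255, 0.3, 1.521, -0, 1.321, -0.067], TCP at [0.135, 0.533, 0.205] pointing down, gripper open.
Joint ranges: [-3.03, 3.03], [-0.79, 2.21], [0.23, 2.52], [-1.04, 4.18], [0, 3.07], [-2.55, 2.55]. Speed limits (rad/s): [2.22, 2.22, 2.57, 3.14, 3.14, 3.14].

## Interface

Orientations are given as a unit quaternion [x, y, z, w].
In Python, from plant import ctrl, snapshot gives the robot as it stands.
- The arm moves only by the tool send_rows, never from a script. Its argument "commands" is a list of rows, each an object with "delta_pos": the shift along the tool's x, y, z in mm, a list of three; "turn": the turn about the tool's z in rad; "claw": the closure, from -1 (fully open) to 1 (shut), so that 0 is half open. A call has 1 to 5 rows; each row is the pose to reach, as a shift and turn from the pose commanded when the call began, along the tool's axes at that moment; what a row does not reach only later rows make up. A row lasts 1/12 s, in which the tool goes at most 41.7 mm and 7.16 degrees, less where a joint would pass 70% of its speed; a pose out of reach is approached as far as the arm can. A call with a gripper value outside its range is refused whole. The fingers move at their own pace and stop on an object; "newtons" is the grip in N (left out, the last holds). Time passes only in rows, so rows that repeat a pose let the fingers close. It gives the time, the measured TCP pose, the force, the opening and the grip force at its end, in the units of the state.
- ctrl.get_state(): the state, without advancing time (a new reading comes with each control period).
- snapshot(name): name is "scene" or "side" or "wrist"; returns a dict with "image" (420x560x3 uint8, red, green, blue), "z_map" (420x560 float32, m along the optical axis (not along the pixel's ray), 0 where there is no reading), "fx", "fy", "cx", "cy" (pixels), "origin" and "attitude" of the camera in the world. Camera axes: x right, y up, looking along -z (the intrinsics and any distortion apply to the point x, -y, -z); pixel columns grow to the right and rows downward; lengths in m; the calibration is good to about 2 mm. A picture is of the moment at which its call begins.
- ctrl.hand_in(): hands the job in; it is judged then, once.
The state is a dict: "t": time; "joints": joint angles; "joint_velocities": joint speeds; "effort": joint torques, N m; "position": TCP position; "ee_rot": TCP orientation; "contact_force": force on the tool from outside, world axes, zero at the start; "wrist_torque": the same for the moment, N m; "width": finger opening in m; "finger_force": force on a finger pad.
Only numpy, scipy, OpenCV 4.12 (cv2) and the standard library are available. Lean on these libraries where they do the work, as an engineer would, in place of code of your own. Each camera call takes 0.05 s, during which the arm holds its last target. There are 200 camera calls.

## Working session

There is one attempt and no reset: what is moved stays moved. The work goes in short steps, Python scripts to look and compute and a tool call to move; the robot and the scene stay as the last step left them, time stands still between calls to the robot, and variables do not carry over. Pictures are saved under pics/ and viewed, at most 10 in all, crops included, and the job is handed in when it is done.

Besides the shell and the picture viewer there is one more tool, called after "Request:" as name([rows], argument=value, ...), one row to a line, values as JSON. send_rows: Moves the arm, as the interface text tells. Its arguments: {"type":"object","properties":{"commands":{"type":"array","items":{"type":"object","properties":{"delta_pos":{"type":"array","items":{"type":"number"}},"turn":{"type":"number"},"claw":{"type":"number"}}}},"newtons":{"type":"number"}},"required":["commands"]}

```bash
mkdir -p pics
cat > h.py <<'E'
import numpy as np, cv2
from scipy.spatial.transform import Rotation as R
from plant import ctrl, snapshot
def rot(s):
    a=np.array(s["attitude"],float)
    return a if a.shape==(3,3) else R.from_quat(a).as_matrix()
def cloud(s):
    z=s["z_map"]; v,u=np.indices(z.shape)
    p=np.stack([(u-s["cx"])/s["fx"]*z,-(v-s["cy"])/s["fy"]*z,-z],-1)
    w=p@rot(s).T+np.array(s["origin"]); w[z<=0]=np.nan
    return w
def save(s,n): cv2.imwrite("pics/"+n,cv2.cvtColor(s["image"],cv2.COLOR_RGB2BGR))
E
python3 - <<'E'
from h import *
for n in("scene","side"):
    s=snapshot(n); save(s,n+"1.png"); np.save(n+"_c.npy",cloud(s)); np.save(n+"_i.npy",s["image"]); print({k:s[k] for k in s if k not in("image","z_map")})
print(ctrl.get_state())
E
```

```text
{'fx': 453.0535940309274, 'fy': 453.0535940309274, 'cx': 278.2571593834758, 'cy': 210.05011136977237, 'origin': array([ 0.45657917, -0.77664874,  1.25583804]), 'attitude': array([ 0.30381966, -0.01902918, -0.06183868,  0.95053011])}
{'fx': 425.9190505729417, 'fy': 425.9190505729417, 'cx': 287.03324994208094, 'cy': 210.05437191489523, 'origin': array([ 0.17987379, -0.75236206,  0.91520944]), 'attitude': array([ 0.39639973, -0.09346286, -0.20415852,  0.89019731])}
{'t': 0.1, 'joints': array([ 1.25541712e+00,  3.00393215e-01,  1.52150149e+00, -4.87700765e-06,
        1.32069085e+00, -6.65859953e-02]), 'joint_velocities': array([-0.00100348, -0.00117192, -0.00228103,  0.00131515, -0.00222736,
       -0.00028038]), 'effort': array([ 1.03960112e-03, -5.32647014e+01, -3.53279793e+01,  7.10196700e-02,
        2.35724525e-02, -7.41116310e-05]), 'position': array([0.13535533, 0.53285113, 0.20496272]), 'ee_rot': array([ 1.24075411e-01,  9.92272667e-01, -4.87871003e-04, -9.19184008e-05]), 'contact_force': array([ 0.23735315, -0.46933225, -1.35851916]), 'wrist_torque': array([0.00272862, 0.01983935, 0.01914898]), 'finger_force': 0.0, 'width': 0.0942664886141808}
```

View pics/scene1.png

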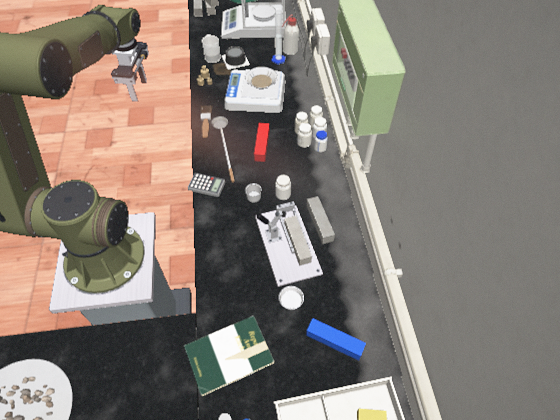

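View pics/side1.png

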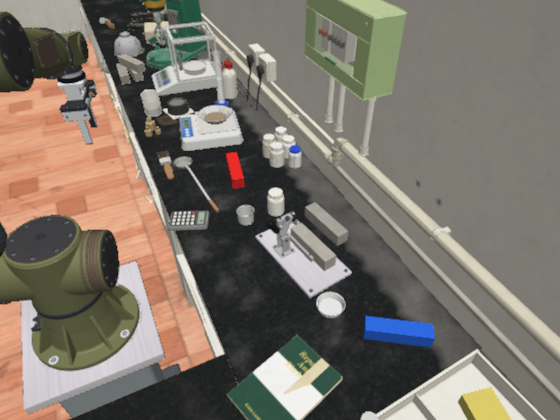

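The scene view shows the plate at about (258–320, 205–283), with the test bar at (298,240) and the clamp with its black handle at (265,217). The cup is at (253,192), the bottle at (283,187), the spare bar at (320,220) and the dish at (291,298). The side view agrees.

Run:
```python
from h import *
for n in("scene","side"):
    c=np.load(n+"_c.npy"); im=np.load(n+"_i.npy").astype(int)
    def at(u,v): return c[v,u].round(3)
    if n=="scene": b=(slice(195,290),slice(250,328))
    else: b=(slice(205,295),slice(250,355))
    P=c[b].reshape(-1,3); C=im[b].reshape(-1,3)
    wh=(C.min(1)>120)&(P[:,2]>.004)&(P[:,2]<.02)
    q=P[wh][:,:2].astype(np.float32)
    print(n,"plate",wh.sum(),np.median(P[wh][:,2]),cv2.minAreaRect(q), q.min(0),q.max(0))
    m=(P[:,2]>.046)&(P[:,2]<.058)
    k=np.zeros(im.shape[:2],np.uint8); t=k[b]; t[...]=m.reshape(t.shape)
    nn,l,st,ce=cv2.connectedComponentsWithStats(k)
    for i in range(1,nn):
        if st[i,4]>60:
            q=c[l==i][:,:2].astype(np.float32); print(" top52",st[i],cv2.minAreaRect(q),np.median(c[l==i][:,2]))
    m=(P[:,2]>.1)&(P[:,2]<.16); print(" high",m.sum()); 
    if m.sum(): 
        q=P[m]; print(q[np.argsort(-q[:,2])][:12].round(3))
    dk=(C.max(1)<50)&(P[:,2]>.07); print(" dark high",dk.sum(),P[dk].mean(0) if dk.any() else"", P[dk].min(0),P[dk].max(0))
s=np.load("scene_c.npy")
for nm,u,v in(("cup",253,192),("bottle",283,182),("dish",291,298),("spare",320,220)): print(nm,s[v,u])
x0=np.load("scene_i.npy")[190:310,240:345]; cv2.imwrite("pics/crop1.png",cv2.resize(x0[...,::-1],None,fx=5,fy=5,interpolation=2)[:600])
```

```text
scene plate 2164 0.011486145849632479 ((0.6024727821350098, 0.003232032060623169), (0.19722935557365417, 0.38903874158859253), 9.096292495727539) [ 0.4783864  -0.19525467] [0.7090681  0.18185565]
 top52 [285 216  27  45 560] ((0.6122487783432007, -0.03635065257549286), (0.041193388402462006, 0.16260801255702972), 9.266694068908691) 0.05161745958574249
 high 158
[[ 0.494 -0.013  0.145]
 [ 0.497 -0.006  0.145]
 [ 0.5   -0.007  0.145]
 [ 0.498 -0.003  0.145]
 [ 0.495  0.002  0.143]
 [ 0.494 -0.008  0.143]
 [ 0.495 -0.004  0.143]
 [ 0.492 -0.     0.142]
 [ 0.497 -0.008  0.142]
 [ 0.506 -0.009  0.142]
 [ 0.501 -0.001  0.142]
 [ 0.498  0.003  0.142]]
 dark high 60 [ 0.51650561 -0.00439683  0.1281425 ] [ 0.49121156 -0.01330443  0.10265462] [0.57534155 0.01189347 0.145111  ]
side plate 2316 0.010432810635424339 ((0.5765368342399597, -0.0037849843502044678), (0.14619429409503937, 0.4011066257953644), 9.431907653808594) [ 0.49006343 -0.2034018 ] [0.6726578  0.18887952]
 top52 [291 223  46  41 610] ((0.6126146912574768, -0.038241609930992126), (0.042748499661684036, 0.16079606115818024), 8.428362846374512) 0.05018758900566733
 high 196
[[ 0.498 -0.006  0.145]
 [ 0.495 -0.004  0.144]
 [ 0.494 -0.007  0.144]
 [ 0.499 -0.001  0.144]
 [ 0.497 -0.008  0.143]
 [ 0.501 -0.005  0.143]
 [ 0.499 -0.009  0.143]
 [ 0.497  0.001  0.143]
 [ 0.502 -0.001  0.143]
 [ 0.489 -0.012  0.143]
 [ 0.504 -0.009  0.142]
 [ 0.496 -0.009  0.142]]
 dark high 98 [ 0.51653775 -0.00635372  0.12718738] [ 0.48903067 -0.01402765  0.10168145] [0.58098618 0.00945329 0.14477548]
cup [0.49251792 0.19673003 0.0023353 ]
bottle [0.59410352 0.16937329 0.074953  ]
dish [ 0.56630319 -0.21522123  0.00074085]
spare [0.69498494 0.02237351 0.04391337]
```

View pics/crop1.png

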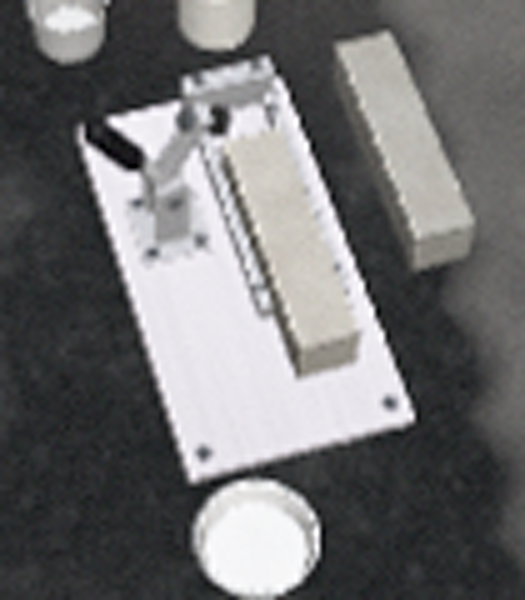

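The crop shows the bar's tail face at crop (328,350), the handle tip at (95,132), and the stop at (230,90). Fixture yaw is about +0.157, its origin is near (0.581,-0.017), and the bar is about 45 mm short. I'm starting the move now.

```bash
cat >> h.py <<'E'
YAW=.157; O=np.array([.581,-.017]); F=np.array([[np.cos(YAW),-np.sin(YAW)],[np.sin(YAW),np.cos(YAW)]])
def f2w(x,y): return O+F@np.array([x,y])/1000
def w2f(p): return (F.T@(np.array(p)[:2]-O))*1000
def plan(fx,fy,z,yang=YAW):
    "tool deltas (mm, rad) to fixture x,y (mm), height z (mm), tool-y world angle"
    s=ctrl.get_state(); T=R.from_quat(s["ee_rot"]).as_matrix()
    d=np.r_[f2w(fx,fy),z/1000]-s["position"]
    a=np.arctan2(T[1,1],T[0,1]); t=(a-yang+np.pi)%(2*np.pi)-np.pi
    print("t",round(s["t"],2),"fix",w2f(s["position"]).round(1),"z",round(s["position"][2]*1000,1),"F",(F.T@s["contact_force"][:2]).round(1),"delta",(T.T@d*1000).round(1),"turn",round(t,3),"j6",s["joints"][5].round(2),"w",s["width"])
E
python3 -c "
from h import *
plan(30,-130,205)"
```

```text
t 0.1 fix [-354.2  612.8] z 205.0 F [ 0.2 -0.5] delta [-6.462e+02 -5.308e+02  4.000e-01] turn 1.165 j6 -0.07 w 0.0942664886141808
```

Request:
send_rows([
  {"delta_pos": [-30,-25,0],"turn": 0.1,"claw": 1},
  {"delta_pos": [-62,-51,0],"turn": 0.2,"claw": 1},
  {"delta_pos": [-94,-77,0],"turn": 0.3,"claw": 1},
  {"delta_pos": [-126,-103,0],"turn": 0.4,"claw": 1},
  {"delta_pos": [-158,-129,0],"turn": 0.5,"claw": 1},
], newtons=40)

```text
t: 0.52
position: [0.2573, 0.3673, 0.2052]
ee_rot: [0.368, 0.93, -0.0, -0.0]
contact_force: [0.3, -0.5, -0.1]
width: 0.0638
finger_force: 0.0
```

```bash
python3 -c "
from h import *
plan(30,-130,205)"
```

```text
t 0.52 fix [-259.6  430.2] z 205.2 F [ 0.2 -0.5] delta [-6.201e+02 -1.150e+02  3.000e-01] turn 0.661 j6 0.06 w 0.06380272070281064
```

Request:
send_rows([
  {"delta_pos": [-36,-7,0],"turn": 0.12,"claw": 1},
  {"delta_pos": [-74,-14,0],"turn": 0.24,"claw": 1},
  {"delta_pos": [-112,-21,0],"turn": 0.36,"claw": 1},
  {"delta_pos": [-150,-28,0],"turn": 0.48,"claw": 1},
  {"delta_pos": [-188,-35,0],"turn": 0.6,"claw": 1},
])

```text
t: 0.93
position: [0.3713, 0.2137, 0.2054]
ee_rot: [0.627, 0.779, -0.0, -0.0]
contact_force: [0.9, 0.5, 0.4]
width: 0.031
finger_force: 0.0
```

```bash
python3 -c "
from h import *
plan(30,-130,205)"
```

```text
t 0.93 fix [-171.   260.7] z 205.4 F [0.9 0.4] delta [-4.019e+02  1.776e+02  4.000e-01] turn 0.059 j6 0.22 w 0.031033286659972528
```

Request:
send_rows([
  {"delta_pos": [-36,16,0],"turn": 0.06,"claw": 1},
  {"delta_pos": [-73,32,0],"turn": 0.06,"claw": 1},
  {"delta_pos": [-110,48,0],"turn": 0.06,"claw": 1},
  {"delta_pos": [-147,64,0],"turn": 0.06,"claw": 1},
  {"delta_pos": [-184,80,0],"turn": 0.06,"claw": 1},
])

```text
t: 1.35
position: [0.4899, 0.0516, 0.2053]
ee_rot: [0.648, 0.762, -0.0, -0.0]
contact_force: [-0.2, 1.7, -0.3]
width: 0.0005
finger_force: 0.0
```

```bash
python3 -c "
from h import *
plan(30,-130,205)"
```

```text
t 1.35 fix [-79.2  82. ] z 205.3 F [0.1 1.7] delta [-212.6  108.2    0.3] turn 0.005 j6 -0.13 w 0.000518643372601032
```

Request:
send_rows([
  {"delta_pos": [-35,18,0],"turn": 0,"claw": 1},
  {"delta_pos": [-70,36,0],"turn": 0,"claw": 1},
  {"delta_pos": [-105,54,0],"turn": 0,"claw": 1},
  {"delta_pos": [-140,72,0],"turn": 0,"claw": 1},
  {"delta_pos": [-170,86,0],"turn": 0,"claw": 1},
])

```text
t: 1.77
position: [0.6024, -0.1026, 0.2049]
ee_rot: [0.648, 0.762, -0.0, -0.0]
contact_force: [0.6, 0.4, -1.5]
width: 0.0006
finger_force: 0.0
```

Request:
send_rows([
  {"delta_pos": [-10,5,0],"turn": 0,"claw": 1},
  {"delta_pos": [-10,5,0],"turn": 0,"claw": 1},
  {"delta_pos": [-10,5,0],"turn": 0,"claw": 1},
])

```text
t: 2.02
position: [0.6077, -0.1093, 0.2047]
ee_rot: [0.648, 0.762, -0.0, -0.001]
contact_force: [0.4, 0.4, -1.0]
width: 0.0004
finger_force: 0.0
```

Run:
```python
from h import *
plan(30,-133,32)
s=snapshot("wrist"); save(s,"w1.png"); c=cloud(s); 
m=((c[...,2]>.046)&(c[...,2]<.058)).astype(np.uint8)
nn,l,st,ce=cv2.connectedComponentsWithStats(m)
for i in range(1,nn):
    if st[i,4]>300: 
        q=c[l==i]; r=cv2.minAreaRect(q[:,:2].astype(np.float32)); f=(q[:,:2]-O)@F*1000
        print(st[i],r,np.median(q[:,2]),w2f(r[0]),f.min(0),f.max(0))
```

```text
t 2.02 fix [ 12.  -95.3] z 204.7 F [0.4 0.3] delta [-37.9  18.1 172.6] turn 0.004 j6 -0.4 w 0.00043723162386628004
[ 437    1  123  346 2862] ((0.8289157152175903, -0.07474169135093689), (0.37238964438438416, 0.006191121879965067), 89.93111419677734) 0.05200858518751211 [235.8382999  -95.79457747] [ 204.61061636 -279.36204675] [263.48886828  88.41973557]
[ 275   38   44  169 6846] ((0.6119102835655212, -0.03544338047504425), (0.04002930968999863, 0.15980300307273865), 9.352819442749023) 0.05190411523923574 [ 27.64638191 -23.04954405] [   7.34833253 -102.96045031] [47.70084263 56.79869121]
```

View pics/w1.png

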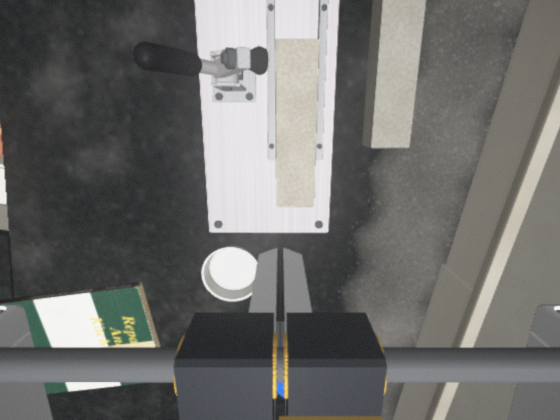

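The wrist view shows the bar at (276–316, 38–207) in the channel, with its tail at (296,207). The handle tip is at (145,53), and the dish at (232,272) is clear of the descent. The bar's yaw reads 0.163, so I'm refining the frame.

```bash
sed -i 's/^YAW=.157; O=np.array(\[.581,-.017\])/YAW=.162; O=np.array([.5785,-.0175])/' h.py
python3 - <<'E'
from h import *
print("bar centre fix",w2f([.6119,-.0354])); plan(30,-130,30)
E
```

```text
bar centre fix [ 30.07554996 -23.05279364]
t 2.07 fix [ 14.  -94.6] z 205.1 F [ 0.3 -0.9] delta [-35.5  16.1 175.1] turn 0.0 j6 -0.4 w 0.0001119377181764919
```

Request:
send_rows([
  {"delta_pos": [-18,8,20],"turn": 0,"claw": 1},
  {"delta_pos": [-35,16,40],"turn": 0,"claw": 1},
  {"delta_pos": [-35,16,75],"turn": 0,"claw": 1},
  {"delta_pos": [-35,16,100],"turn": 0,"claw": 1},
  {"delta_pos": [-35,16,120],"turn": 0,"claw": 1},
])

```text
t: 2.48
position: [0.6284, -0.1398, 0.0834]
ee_rot: [0.647, 0.762, -0.0, -0.001]
contact_force: [1.0, -0.3, 0.7]
width: 0.0006
finger_force: 0.0
```

Request:
send_rows([
  {"delta_pos": [0,0,25],"turn": 0,"claw": 1},
  {"delta_pos": [0,0,45],"turn": 0,"claw": 1},
  {"delta_pos": [0,0,54],"turn": 0,"claw": 1},
  {"delta_pos": [0,0,54],"turn": 0,"claw": 1},
  {"delta_pos": [0,0,54],"turn": 0,"claw": 1},
])

```text
t: 2.9
position: [0.6297, -0.1407, 0.0324]
ee_rot: [0.647, 0.762, 0.0, 0.0]
contact_force: [0.5, -0.3, 1.3]
width: 0.0005
finger_force: 0.0
```

```bash
python3 -c "
from h import *
plan(30,-111,30)"
```

```text
t 2.9 fix [  30.7 -129.8] z 32.4 F [ 0.4 -0.4] delta [18.8 -0.7  2.4] turn 0.001 j6 -0.44 w 0.000509790728500417
```

Request:
send_rows([
  {"delta_pos": [9,0,2],"turn": 0,"claw": 1},
  {"delta_pos": [15,0,2],"turn": 0,"claw": 1},
  {"delta_pos": [20,0,2],"turn": 0,"claw": 1},
  {"delta_pos": [25,0,2],"turn": 0,"claw": 1},
  {"delta_pos": [30,0,2],"turn": 0,"claw": 1},
])

```text
t: 3.32
position: [0.6252, -0.1117, 0.0305]
ee_rot: [0.648, 0.762, 0.0, 0.001]
contact_force: [1.0, -5.4, 2.5]
width: 0.0006
finger_force: 3.0
```

Request:
send_rows([
  {"delta_pos": [5,0,0],"turn": 0,"claw": 1},
  {"delta_pos": [10,0,0],"turn": 0,"claw": 1},
  {"delta_pos": [15,0,0],"turn": 0,"claw": 1},
  {"delta_pos": [18,0,0],"turn": 0,"claw": 1},
  {"delta_pos": [21,0,0],"turn": 0,"claw": 1},
])

```text
t: 3.73
position: [0.6218, -0.0911, 0.0306]
ee_rot: [0.648, 0.762, 0.0, 0.001]
contact_force: [1.0, -6.2, 3.1]
width: 0.0002
finger_force: 3.0
```

```bash
python3 -c "
from h import *
plan(30,-68,30)"
```

```text
t 3.73 fix [ 30.9 -79.7] z 30.6 F [-0.  -6.3] delta [11.7 -0.9  0.6] turn 0.0 j6 -0.37 w 0.00020803830430886187
```

Contact force is a steady ~6 N, so the bar is sliding. I'm creeping it to the stop.

Request:
send_rows([
  {"delta_pos": [2,0,0],"turn": 0,"claw": 1},
  {"delta_pos": [4,0,0],"turn": 0,"claw": 1},
  {"delta_pos": [6,0,0],"turn": 0,"claw": 1},
  {"delta_pos": [8,0,0],"turn": 0,"claw": 1},
  {"delta_pos": [9,0,0],"turn": 0,"claw": 1},
])

```text
t: 4.15
position: [0.6204, -0.0823, 0.0306]
ee_rot: [0.648, 0.762, 0.0, 0.001]
contact_force: [0.8, -7.0, 2.3]
width: 0.0006
finger_force: 3.0
```

Request:
send_rows([
  {"delta_pos": [1,0,0],"turn": 0,"claw": 1},
  {"delta_pos": [2,0,0],"turn": 0,"claw": 1},
  {"delta_pos": [2,0,0],"turn": 0,"claw": 1},
])

```text
t: 4.4
position: [0.6201, -0.0803, 0.0306]
ee_rot: [0.648, 0.762, 0.0, 0.001]
contact_force: [1.1, -5.4, 3.1]
width: 0.0001
finger_force: 2.4
```

```bash
python3 -c "
from h import *
plan(30,-68,30)"
```

```text
t 4.4 fix [ 30.9 -68.7] z 30.6 F [ 0.2 -5.5] delta [ 0.7 -0.9  0.6] turn 0.0 j6 -0.35 w 9.9994301691814e-05
```

Request:
send_rows([
  {"delta_pos": [1,0,0],"turn": 0,"claw": 1},
  {"delta_pos": [2,0,0],"turn": 0,"claw": 1},
  {"delta_pos": [2,0,0],"turn": 0,"claw": 1},
])

```text
t: 4.65
position: [0.6198, -0.0784, 0.0306]
ee_rot: [0.648, 0.762, 0.0, 0.001]
contact_force: [1.6, -4.9, 3.2]
width: 0.0003
finger_force: 2.5
```

Request:
send_rows([
  {"delta_pos": [1,0,0],"turn": 0,"claw": 1},
  {"delta_pos": [2,0,0],"turn": 0,"claw": 1},
  {"delta_pos": [2,0,0],"turn": 0,"claw": 1},
])

```text
t: 4.9
position: [0.6196, -0.0778, 0.0306]
ee_rot: [0.648, 0.762, -0.0, 0.002]
contact_force: [2.1, -14.3, 0.2]
width: 0.0003
finger_force: 7.3
```

Request:
send_rows([
  {"delta_pos": [1,0,0],"turn": 0,"claw": 1},
  {"delta_pos": [1,0,0],"turn": 0,"claw": 1},
  {"delta_pos": [1,0,0],"turn": 0,"claw": 1},
])

```text
t: 5.15
position: [0.6195, -0.0778, 0.0306]
ee_rot: [0.648, 0.762, -0.001, 0.002]
contact_force: [2.4, -20.5, 0.6]
width: 0.001
finger_force: 10.1
```

```bash
python3 -c "
from h import *
plan(30,-68,30)"
```

```text
t 5.15 fix [ 30.7 -66.1] z 30.6 F [ -1.  -20.6] delta [-1.9 -0.7  0.6] turn -0.001 j6 -0.34 w 0.0009731338279012221
```

The bar is home: force rose to 20 N with no further motion. I'm backing off and raising before going round to the handle.

Request:
send_rows([
  {"delta_pos": [-10,0,0],"turn": 0,"claw": 1},
  {"delta_pos": [-25,0,0],"turn": 0,"claw": 1},
  {"delta_pos": [-35,0,-20],"turn": 0,"claw": 1},
  {"delta_pos": [-35,0,-50],"turn": 0,"claw": 1},
  {"delta_pos": [-35,0,-85],"turn": 0,"claw": 1},
])

```text
t: 5.57
position: [0.6235, -0.1105, 0.114]
ee_rot: [0.648, 0.762, -0.001, -0.002]
contact_force: [0.3, -0.6, 0.3]
width: 0.0003
finger_force: 0.0
```

Request:
send_rows([
  {"delta_pos": [0,0,-35],"turn": 0.1,"claw": 1},
  {"delta_pos": [0,0,-70],"turn": 0.2,"claw": 1},
  {"delta_pos": [0,-10,-95],"turn": 0.3,"claw": 1},
  {"delta_pos": [0,-30,-95],"turn": 0.42,"claw": 1},
  {"delta_pos": [0,-55,-95],"turn": 0.54,"claw": 1},
])

```text
t: 5.98
position: [0.5703, -0.1189, 0.2109]
ee_rot: [0.829, 0.56, 0.001, 0.001]
contact_force: [-0.6, 0.4, -0.6]
width: 0.0005
finger_force: 0.0
```

```bash
python3 -c "
from h import *
plan(-130,26,205,YAW-np.pi/2)"
```

```text
t 5.98 fix [-24.4 -98.7] z 210.9 F [-0.5  0.5] delta [  51.9 -155.     5.6] turn 1.026 j6 0.11 w 0.0004955000128110166
```

Request:
send_rows([
  {"delta_pos": [10,-31,0],"turn": 0.12,"claw": 1},
  {"delta_pos": [21,-62,0],"turn": 0.24,"claw": 1},
  {"delta_pos": [31,-93,0],"turn": 0.36,"claw": 1},
  {"delta_pos": [42,-124,0],"turn": 0.48,"claw": 1},
  {"delta_pos": [52,-150,0],"turn": 0.6,"claw": 1},
])

```text
t: 6.4
position: [0.4483, -0.0142, 0.2096]
ee_rot: [0.957, 0.289, 0.0, -0.0]
contact_force: [0.7, 1.1, 0.6]
width: 0.0003
finger_force: 0.0
```

Request:
send_rows([
  {"delta_pos": [0,0,0],"turn": 0.12,"claw": 1},
  {"delta_pos": [0,0,0],"turn": 0.24,"claw": 1},
  {"delta_pos": [0,0,0],"turn": 0.36,"claw": 1},
  {"delta_pos": [0,0,0],"turn": 0.42,"claw": 1},
  {"delta_pos": [0,0,0],"turn": 0.42,"claw": 1},
])

```text
t: 6.82
position: [0.4499, -0.015, 0.2097]
ee_rot: [0.996, 0.085, 0.0, -0.0]
contact_force: [1.1, 0.3, 0.7]
width: 0.0001
finger_force: 0.0
```

Run:
```python
from h import *
plan(-120,26,122,YAW-np.pi/2)
s=snapshot("wrist"); save(s,"w2.png"); c=cloud(s); f=(c[...,:2]-O)@F*1000
m=(c[...,2]>.135)&(c[...,2]<.16)&(abs(f[...,0]+80)<40)&(abs(f[...,1]-26)<40)
print("tip",m.sum(),np.nanmean(f[m],0),np.nanmax(c[m][:,2]))
m=(c[...,2]>.047)&(c[...,2]<.057)&(abs(f[...,0]-30)<25)&(abs(f[...,1])<130)
print("bar",m.sum(),f[m].min(0),f[m].max(0))
m=(c[...,2]>.042)&(c[...,2]<.05)&(abs(f[...,0]-30)<40)&(abs(f[...,1]-105)<20)
print("stop",m.sum(),f[m].min(0),f[m].max(0))
```

```text
t 6.82 fix [-126.5   23.2] z 209.7 F [1.2 0.1] delta [ 6.5 -2.8 87.7] turn 0.008 j6 1.29 w 0.00011947283963371599
tip 485 [-74.94659949  28.20829723] 0.1468903651583226
bar 8317 [  5.1946213 -57.1079921] [ 54.79099799 115.75745692]
stop 1001 [ 0.42942389 85.10764573] [ 59.52002393 117.30193339]
```

View pics/w2.png

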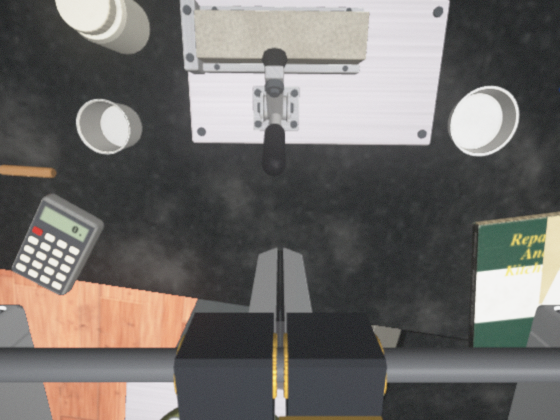

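The wrist view shows the bar's end meeting the stop at (197,35). The handle tip is at (275,165), straight ahead of the fingers. I'm descending in front of the handle.

Request:
send_rows([
  {"delta_pos": [2,-2,25],"turn": 0,"claw": 1},
  {"delta_pos": [5,-4,50],"turn": 0,"claw": 1},
  {"delta_pos": [5,-4,75],"turn": 0,"claw": 1},
  {"delta_pos": [5,-4,86],"turn": 0,"claw": 1},
  {"delta_pos": [5,-4,86],"turn": 0,"claw": 1},
])

```text
t: 7.28
position: [0.4529, -0.0101, 0.1212]
ee_rot: [0.996, 0.088, -0.002, -0.0]
contact_force: [0.3, -0.6, -0.8]
width: 0.0002
finger_force: 0.0
```

Request:
send_rows([
  {"delta_pos": [8,0,0],"turn": 0,"claw": 1},
  {"delta_pos": [16,0,0],"turn": 0,"claw": 1},
  {"delta_pos": [24,0,0],"turn": 0,"claw": 1},
  {"delta_pos": [31,0,0],"turn": 0,"claw": 1},
  {"delta_pos": [38,0,0],"turn": 0,"claw": 1},
])

```text
t: 7.7
position: [0.4917, -0.0036, 0.1243]
ee_rot: [0.996, 0.087, -0.001, 0.0]
contact_force: [-12.6, -1.1, 11.8]
width: 0.0005
finger_force: 6.6
```

```bash
python3 -c "
from h import *
plan(-45,28,125,YAW-np.pi/2)"
```

```text
t 7.7 fix [-83.5  27.8] z 124.3 F [-12.6   1. ] delta [38.5  0.2 -0.8] turn 0.011 j6 1.32 w 0.0004809359348059611
```

Request:
send_rows([
  {"delta_pos": [6,0,0],"turn": 0,"claw": 1},
  {"delta_pos": [12,0,0],"turn": 0,"claw": 1},
  {"delta_pos": [18,0,0],"turn": 0,"claw": 1},
  {"delta_pos": [24,0,0],"turn": 0,"claw": 1},
  {"delta_pos": [30,0,0],"turn": 0,"claw": 1},
])

```text
t: 8.12
position: [0.5221, 0.0017, 0.1241]
ee_rot: [0.996, 0.087, 0.0, 0.0]
contact_force: [-3.1, -0.7, 3.0]
width: 0.0005
finger_force: 1.5
```

Request:
send_rows([
  {"delta_pos": [5,0,0],"turn": 0,"claw": 1},
  {"delta_pos": [10,0,0],"turn": 0,"claw": 1},
  {"delta_pos": [15,0,0],"turn": 0,"claw": 1},
])

```text
t: 8.37
position: [0.5366, 0.0043, 0.1235]
ee_rot: [0.996, 0.086, 0.0, 0.0]
contact_force: [0.1, -0.9, -0.5]
width: 0.0005
finger_force: 0.0
```

```bash
python3 -c "
from h import *
plan(-35,28,125,YAW-np.pi/2)"
```

```text
t 8.37 fix [-37.8  28.3] z 123.5 F [-0.  -0.9] delta [ 2.8  0.3 -1.5] turn 0.011 j6 1.34 w 0.0005206461741127206
```

The force fell to zero, so the lever has snapped over. I'm retreating back and up, then checking.

Request:
send_rows([
  {"delta_pos": [-20,0,0],"turn": 0,"claw": 1},
  {"delta_pos": [-50,0,-10],"turn": 0,"claw": 1},
  {"delta_pos": [-80,0,-40],"turn": 0,"claw": 1},
  {"delta_pos": [-95,0,-75],"turn": 0,"claw": 1},
  {"delta_pos": [-100,0,-100],"turn": 0,"claw": 1},
])

```text
t: 8.78
position: [0.4361, -0.0132, 0.226]
ee_rot: [0.996, 0.086, 0.001, 0.0]
contact_force: [0.0, 0.2, 0.8]
width: 0.0002
finger_force: 0.0
```

Request:
send_rows([
  {"delta_pos": [0,0,0],"turn": 0,"claw": 1},
  {"delta_pos": [0,0,0],"turn": 0,"claw": 1},
  {"delta_pos": [0,0,0],"turn": 0,"claw": 1},
])

```text
t: 9.03
position: [0.4374, -0.013, 0.2227]
ee_rot: [0.996, 0.086, -0.0, -0.0]
contact_force: [0.7, 0.8, -0.8]
width: 0.0006
finger_force: 0.0
```

Run:
```python
from h import *
plan(-120,26,122,YAW-np.pi/2)
s=snapshot("wrist"); c=cloud(s); f=(c[...,:2]-O)@F*1000
im=s["image"][:260,150:480]; cv2.imwrite("pics/w3.png",cv2.resize(im[...,::-1],None,fx=2.2,fy=2.2,interpolation=2))
m=(s["image"].max(2)<60)&(c[...,2]>.08)&(abs(f[...,0])<100)&(abs(f[...,1]-26)<30)
q=np.c_[f[m],c[m][:,2]*1000]; print("handle far end",q[q[:,0]>np.percentile(q[:,0],90)].mean(0))
# head/stop gap: height profile along the channel line
for y in range(84,112,2):
    m=(abs(f[...,0]-36)<6)&(abs(f[...,1]-y)<1); print(y,(np.median(c[m][:,2])*1000).round(1),end="; ")
```

```text
t 9.03 fix [-138.5   27.2] z 222.7 F [0.8 0.6] delta [ 18.5   1.5 100.7] turn 0.011 j6 1.28 w 0.000642124688665669
handle far end [ 20.03572341  27.66803969 139.37381113]
84 51.9; 86 52.0; 88 51.9; 90 51.8; 92 52.1; 94 51.7; 96 52.0; 98 51.6; 100 51.9; 102 51.3; 104 45.6; 106 46.1; 108 45.6; 110 46.0;
```

View pics/w3.png

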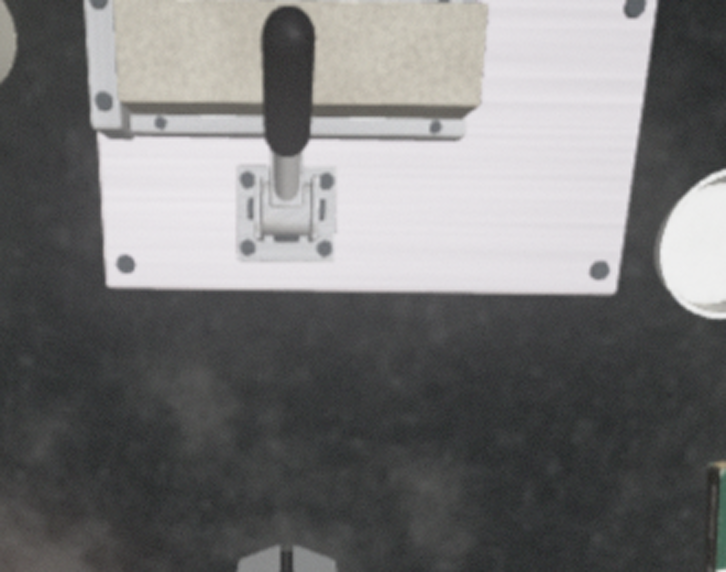

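The lever is shut: the handle tip is over the bar at (288,30) and the pad is hidden beneath it. The bar's head meets the stop at (117,55) with no gap in the height profile, and the dish is undisturbed. I'm handing in.

```bash
python3 -c "
from plant import ctrl
print(ctrl.hand_in())"
```

```text
the job is handed in; nothing more can be done
None
```

The bar is home against the end stop, the clamp lever has snapped shut on it, and the arm finished clear after about 9 s of the 40 s allowed; I never touched the spare bar, cup, bottle or dish, and the job is handed in.

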